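Reset a tripped breaker behind a folding cover with a blind catch

ROBOT

A 7-joint arm with a two-finger parallel gripper is mounted at the origin on a cart in front of the work surface, level with it; the furniture and walls round the work are solid. World frame = base frame: x ahead of the robot, y to its left, z up, the work surface at z = 0. Lengths are in m, angles in degrees, forces in N, time in s.
With the tool pointing down it reaches from about 0.425 to 0.875 m from the base axis. Payload 4.7 kg.
Tool frame: the origin (TCP) lies on the mounting face of the last link; the fingertips stand 182 mm ahead of it and the grasp point (between the pads) lies 164 mm ahead of it; z points along the fingers, y is the line along which they close (so a half turn about z gives the same grasp; the last joint's range is limited). The gripper opens to 87 mm and grips with 3 to 60 N. Pads are 19 mm wide; open, the fingers measure 117 mm over their backs; the gripper's body (75 mm by 190 mm) begins 51 mm behind the grasp point.
Start: joints at [-70.468, 18.392, -4.016, 83.108, 1.295, 78.541, -3.26], TCP at [0.209, 0.616, 0.405] pointing down, gripper open.
Joint ranges: [-163.93, 163.93], [-17.29, 119.83], [-79.2, 71.16], [3.27, 140.29], [-89.18, 269.18], [5.43, 117.66], [-154.24, 154.24]. Speed limits (degrees/s): [147.25, 147.25, 180, 180, 180, 180, 180].

INTERFACE

Orientations are given as [roll, pitch, yaw] about the fixed x, y, z axes, in that order (R = Rz(yaw) Ry(pitch) Rx(roll)).
In Python, from cell import env gives the robot as it stands.
- The arm moves only by the tool servo_tool, never from a script. Its argument "plan" is a list of rows, each an object with "xyz": the shift along the tool's x, y, z in cm, a list of three; "twist": the turn, a rotation vector about the tool's x, y, z in degrees, a list of three; "jaw": the closure, from 0 (fully open) to 1 (shut). In form: [{"xyz": [x, y, z], "twist": [wx, wy, wz], "jaw": jaw}, ...]. A call has 1 to 10 rows; each row is the pose to reach, as a shift and turn from the pose commanded when the call began, along the tool's axes at that moment; what a row does not reach only later rows make up. A row lasts 1/12 s, in which the tool goes at most 41.7 mm and 7.16 degrees, less where a joint would pass 70% of its speed; a pose out of reach is approached as far as the arm can. A call with a gripper value outside its range is refused whole. The fingers move at their own pace and stop on an object; "newtons" is the grip in N (left out, the last holds). Time passes only in rows, so rows that repeat a pose let the fingers close. It gives the time, the measured TCP pose, the force, the opening and the grip force at its end, in the units of the state.
- env.get_obs(): the state, without advancing time (a new reading comes with each control period).
- env.read_camera(name): name is "scene" or "side" or "wrist"; returns a dict with "img" (384x512x3 uint8, red, green, blue), "camera_matrix" (3x3 intrinsics, pixels), "k1" (the pictures are not rectified: a ray, as slopes to the right and down, at radius r is drawn at 1 + k1 r^2 times it, then the intrinsics apply), "R" (3x3) and "t" (3): a world point X has camera coordinates R X + t. Camera axes: x right, y down, z forward; pixel columns grow to the right and rows downward; lengths in m; the calibration is good to about 2 mm. A picture is of the moment at which its call begins. There is no depth.
- env.sign_off(): hands the job in; it is judged then, once.
The state is a dict: "time_s": time; "qpos": joint angles; "joint_velocities": joint speeds; "effort": joint torques, N m; "tool_pos": TCP position; "tool_rot": TCP orientation; "force": force on the tool from outside, world axes, zero at the start; "wrist_torque": the same for the moment, N m; "grip_width": finger opening in m; "grasp_force": force on a finger pad.
Only numpy, scipy, OpenCV 4.12 (cv2) and the standard library are available. Lean on these libraries where they do the work, as an engineer would, in place of code of your own. Each camera call takes 0.05 s, during which the arm holds its last target. There are 200 camera calls.

TASK

The three-pole breaker in the sloping supply desk has tripped. Push the desk's cover open by the round knob on its lead rail, all the way up the slope until its two panels are folded flat against each other; nobody knows whether the knob's hidden catch is on, so try the cover first, and if it holds give the knob a quarter turn. Then push the breaker's toggle fully up the slope to switch it on, leaving the cover folded and the wrench, screwdriver and hex key round the desk where they lie.

Things in the scene. Friction and masses are not known exactly. Their poses are not given: they have to be found in the camera images.
- knob_center (a point): Middle of the round black ribbed knob (32 mm across, 26 mm long) on the cover's dark lead rail: on its axis, 10 mm below its top, 30 mm out from the rail's flat top. Moves with the rail but does not turn with the knob: x points up the 30 degree slope (the way the cover opens), y to the left, z out along the knob's axis, 30 degrees from vertical, leaning back to the robot.
- lead_rail (a joint): How far the lead rail (166 mm wide, 64 mm long up the slope, knob 20 mm from its lower edge) is pushed up the slope, m: 0 shut, as it starts; 0.127 at the stop with the panels folded. Free, it takes a push of 5 to 10 N and stays where it is left; locked, it stops dead 3 to 6 mm up. Ease the push off before turning the knob.
- catch_pin (a point): Foot of the fixed pin under the shut lead rail that the knob's hidden hooked cam catches. The cam holds over about 0.55 rad to either side of one unknown knob angle; the knob has no mark and about half the starts are locked. The knob turns at least 1.9 rad either way from its start, against about 0.1 N m. From locked, a turn of 1.4 to 1.6 rad either way frees it; turning a free knob may lock it.
- panel_upper: Upper of the two grey sheet-steel cover panels, each 68 mm long, 158 mm wide, 3 mm thick; origin in the middle of its hinge at the desk's head, x up the slope when lying. The lower panel is hinged to it and to the lead rail 46 mm up the slope from the knob's axis. They rise to a ridge and end side by side, square to the slope, their top 36 mm farther out than knob_center.
- toggle_pivot (a point): Middle of the pivot of the breaker toggle in the well under the cover; axes as knob_center, does not turn. Cover shut: 78 mm up the slope, 45 mm right (-y) and 60 mm inward (-z) of knob_center. Cover folded: the rail's lower edge is 28 mm and the knob's axis 49 mm up the slope from it. The white breaker body round it reaches z = 2 mm; the sill, from 42 mm down the slope on, z = 8 mm.
- breaker_toggle (a joint): Angle of the breaker toggle, a black bar 44 mm wide (y), 8 mm thick, whose end is 21 mm from the pivot, rad: 0 off, leaning 0.45 rad down the slope from the face's normal; 0.9 on, leaning 0.45 rad up the slope. Starts at 0 to 0.15. Stays where it is left; needs about 4 N near its end.
- desk: Grey sheet-steel supply desk fixed to the bench, 205 mm deep, 200 mm wide, its face sloping up at 30 degrees away from the robot, from 60 mm high in front to 178 mm behind; side guides of the rail reach 22 mm inward of knob_center. Origin on the bench under its middle, x to its back, y to its left.
- wrench: Steel spanner, 40 x 187 x 14 mm, lying loose to the left of the desk; origin under its middle. To be left alone.
- screwdriver: Red-handled screwdriver, 28 x 203 x 32 mm, lying loose to the right of the desk; origin under its middle. To be left alone.
- hex_key: Small dark hex key, 44 x 114 x 8 mm, lying loose in front of the desk; origin under its middle. To be left alone.

How it is judged (in metres and radians):
On the way:
1. the cover is pushed fully open, its panels folded flat against each other (value of joint lead_rail above 0.118 m), for 0.2 s.
At the end, for the whole second after the job is handed in: The lead rail rests more than 118 mm up its 127 mm of travel, so that the two panels stand folded together; the breaker toggle is more than 0.75 rad of its 0.9 rad over to on; the wrench, screwdriver and hex key are within 30 mm of where they lay (value of joint lead_rail above 0.118 m and value of joint breaker_toggle above 0.75 rad and velocity of joint lead_rail between -0.01 and 0.01 m/s and distance of each of wrench, screwdriver, hex_key from where it was at the start of the episode below 0.03 m); the robot touches nothing.
It fails at once if the wrench, the screwdriver or the hex key is knocked away (more than 50 mm) (distance of any of wrench, screwdriver, hex_key from where it was at the start of the episode above 0.05 m).
It also fails if it takes over 58 s, if anything falls off the work surface, if the arm or the gripper's body presses on something with over 40 N, if the wrist force passes 120 N, or if a joint passes its speed limit or range.

## Working session

There is one attempt and no reset: what is moved stays moved. The work goes in short steps, Python scripts to look and compute and a tool call to move; the robot and the scene stay as the last step left them, time stands still between calls to the robot, and variables do not carry over. Pictures are saved under pics/ and viewed, at most 10 in all, crops included, and the job is handed in when it is done.

Besides the shell and the picture viewer there is one more tool, called by a JSON object that holds its "fn" and its "kwargs". servo_tool: Moves the arm, as the interface text tells. Its arguments: {"type":"object","properties":{"plan":{"type":"array","items":{"type":"object","properties":{"xyz":{"type":"array","items":{"type":"number"}},"twist":{"type":"array","items":{"type":"number"}},"jaw":{"type":"number"}}}},"newtons":{"type":"number"}},"required":["plan"]}

```bash
mkdir -p pics; ls; cat > h.py <<'E'
import numpy as np, cv2, json
from cell import env
from scipy.spatial.transform import Rotation as Ro
def snap(name,fn):
    c=env.read_camera(name); cv2.imwrite(fn,c["img"][:,:,::-1]); np.savez(fn[:-4]+".npz",**{k:np.array(c[k]) for k in("img","camera_matrix","k1","R","t")}); return c
def load(fn): return np.load(fn)
def ray(c,uv):
    K=np.array(c["camera_matrix"]);k=float(c["k1"])
    p=cv2.undistortPoints(np.array([[uv]],float),K,np.array([k,0,0,0,0.]))[0,0]
    R=np.array(c["R"]);t=np.array(c["t"]); d=R.T@np.array([p[0],p[1],1]); return -R.T@t,d/np.linalg.norm(d)
def tri(*cu):
    A=np.zeros((3,3));b=np.zeros(3);rs=[ray(c,u) for c,u in cu]
    for o,d in rs: P=np.eye(3)-np.outer(d,d);A+=P;b+=P@o
    X=np.linalg.solve(A,b); return X,[np.linalg.norm((np.eye(3)-np.outer(d,d))@(X-o)) for o,d in rs]
def plane(c,uv,n,p):
    o,d=ray(c,uv); return o+d*(np.dot(n,np.array(p)-o)/np.dot(n,d))
def proj(c,X):
    return cv2.projectPoints(np.array(X,float).reshape(-1,1,3),cv2.Rodrigues(np.array(c["R"]))[0],np.array(c["t"],float),np.array(c["camera_matrix"]),np.array([float(c["k1"]),0,0,0,0]))[0][:,0]
E
python3 - <<'E'
from h import *
a=snap("scene","pics/s0.png");b=snap("side","pics/d0.png")
for c in(a,b): print(-np.array(c["R"]).T@c["t"],c["k1"],np.array(c["R"])[2])
o=env.get_obs(); print(o)
E
```

```text
pics
[ 0.0687594  -0.4884644   0.62115709] -0.018532252051718462 [ 0.5562965   0.60782026 -0.56664692]
[0.57420599 0.93366191 0.88641779] -0.19463099124685154 [-0.05367696 -0.77372658 -0.63124161]
{'time_s': 0.1, 'qpos': array([-70.46809952,  18.43636874,  -4.01545496,  83.16766193,
         1.29625935,  78.54009087,  -3.26075716]), 'joint_velocities': array([ 0.00782882, -0.0734158 ,  0.04036574,  0.01514466, -0.05295572,
        0.04834072,  0.0034635 ]), 'effort': array([ 5.96102973e-05, -4.92568088e+01, -4.05495074e-01, -3.13397169e+01,
       -6.42815558e-02,  3.94909456e-02,  6.14681562e-05]), 'tool_pos': array([0.20863552, 0.61542211, 0.40375515]), 'tool_rot': array([-1.79901179e+02,  6.64016868e-03,  1.61277116e+02]), 'force': array([-1.24934561, -0.25937949, -0.70364167]), 'wrist_torque': array([ 0.0036025 , -0.02347955, -0.03926738]), 'grasp_force': 0.0, 'grip_width': 0.08679437221753358}
```

View pics/s0.png

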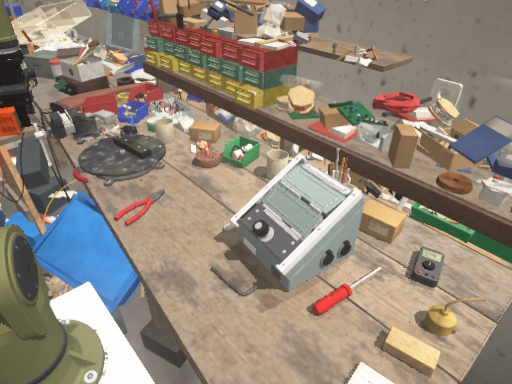

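View pics/d0.png

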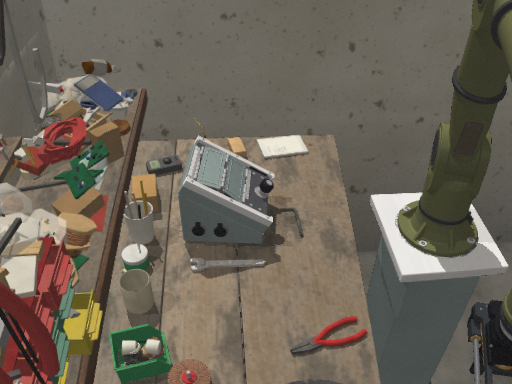

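The scene view shows the desk at about (300,220), the knob at (261,228), the hex key at (235,280) and the screwdriver at (345,292). The side view shows the knob at (267,186) and the wrench at (228,263). I'll zoom in on both.

```bash
python3 - <<'E'
from h import *
a=cv2.imread("pics/s0.png")[150:290,215:375];b=cv2.imread("pics/d0.png")[125:265,165:325]
cv2.imwrite("pics/z0.png",np.hstack([cv2.resize(x,(400,350),interpolation=cv2.INTER_CUBIC) for x in(a,b)]))
E
```

```text
(no output)
```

View pics/z0.png

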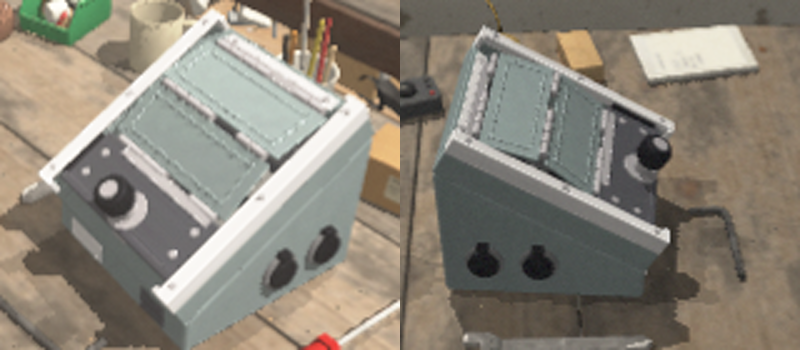

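```bash
python3 - <<'E'
from h import *
a=load("pics/s0.npz");b=load("pics/d0.npz")
P={}
for n,u,v in [("knob",(261,229.2),(266.6,185.8)),("Lb",(304.2,156),(187,181)),("Lf",(233.8,220),(271,220.2)),("Rb",(358.2,189.2),(200.2,137)),("Rf",(280.2,268),(273.8,176.2))]:
    X,e=tri((a,u),(b,v));P[n]=X;print(n,X.round(4),np.round(e,4))
for p,q in [("Lf","Lb"),("Rf","Rb"),("Rf","Lf"),("Rb","Lb")]:
    d=P[q]-P[p];print(p,q,np.linalg.norm(d).round(4),np.degrees(np.arctan2(d[1],d[0])).round(1),np.degrees(np.arcsin(d[2]/np.linalg.norm(d))).round(1))
# knob blob by mask
for c,r in((a,(215,150,60,110)),(b,(255,165,30,40))):
    im=c["img"];x,y,w,h=r;m=(im[y:y+h,x:x+w].max(2)<50).astype(np.uint8)
    n,l,s,ce=cv2.connectedComponentsWithStats(m)
    for i in range(1,n):
        if s[i,4]>40:print(s[i]+[x,y,0,0,0],ce[i]+[x,y])
E
```

```text
knob [ 0.4666 -0.0635  0.117 ] [0.0009 0.0009]
Lb [0.6645 0.0027 0.1957] [0.005 0.005]
Lf [0.4649 0.0316 0.084 ] [0.002 0.002]
Rb [ 0.6346 -0.1766  0.2034] [0.004 0.004]
Rf [ 0.4397 -0.1498  0.0838] [0.0027 0.0027]
Lf Lb 0.2305 -8.3 29.0
Rf Rb 0.2303 -7.8 31.3
Rf Lf 0.1832 82.1 0.1
Rb Lb 0.1819 80.6 -2.4
[260 179  13  14 106] [265.26415094 186.48113208]
```

```bash
cat >> h.py <<'E'
def frame(yaw=-8.2):
    y=np.radians(yaw); a=np.radians(30)
    ys=np.array([-np.sin(y),np.cos(y),0]); xs=np.array([np.cos(y)*np.cos(a),np.sin(y)*np.cos(a),np.sin(a)]); return xs,ys,np.cross(xs,ys)
def toolR(tilt=0,spin=0):   # tilt>0: wrist leans up the slope; spin about tool z
    xs,ys,n=frame(); R=np.column_stack([-xs,ys,-n])
    return R@Ro.from_euler('y',tilt,degrees=True).as_matrix()@Ro.from_euler('z',spin,degrees=True).as_matrix()
def cur():
    o=env.get_obs(); return o["tool_pos"],Ro.from_euler('xyz',o["tool_rot"],degrees=True).as_matrix(),o
def go(grasp,R,L=.164,frm=None):
    p,C,o=(cur() if frm is None else (*frm,None)); T=np.array(grasp)-R[:,2]*L
    print("xyz cm",(C.T@(T-p)*100).round(2),"twist",np.degrees(Ro.from_matrix(C.T@R).as_rotvec()).round(2),"TCP",T.round(3)); return T,R
KN=np.array([.465,-.063,.1195])
E
python3 - <<'E'
from h import *
xs,ys,n=frame();R=toolR()
p,C,o=cur()
f=go([.45,.33,.43],C,0)
f=go([.46,0.1,.43],R,0,f)
f=go(KN+n*.08,R,.164,f)
E
```

```text
xyz cm [-32.02 -19.29  -2.59] twist [0. 0. 0.] TCP [0.45 0.33 0.43]
xyz cm [ -8.33 -21.46   0.04] twist [ -2.85 -29.92 -10.26] TCP [0.46 0.1  0.43]
xyz cm [ 13.08 -16.06   3.9 ] twist [0. 0. 0.] TCP [ 0.344 -0.046  0.331]
```

{"fn": "servo_tool", "kwargs": {"plan": [{"xyz": [-32,-19.3,-2.6],"jaw": 0},{"xyz": [-32,-19.3,-2.6],"jaw": 0},{"xyz": [-32,-19.3,-2.6],"jaw": 0},{"xyz": [-32,-19.3,-2.6],"jaw": 0},{"xyz": [-32,-19.3,-2.6],"jaw": 0},{"xyz": [-32,-19.3,-2.6],"jaw": 0},{"xyz": [-32,-19.3,-2.6],"jaw": 0},{"xyz": [-32,-19.3,-2.6],"jaw": 0},{"xyz": [-32,-19.3,-2.6],"jaw": 0},{"xyz": [-32,-19.3,-2.6],"jaw": 0}]}}

```text
validation failed for argument at $.pl...
```

{"fn": "servo_tool", "kwargs": {"plan": [{"xyz": [-8.3,-21.5,0],"twist": [-2.9,-29.9,-10.3],"jaw": 0},{"xyz": [-8.3,-21.5,0],"twist": [-2.9,-29.9,-10.3],"jaw": 0},{"xyz": [-8.3,-21.5,0],"twist": [-2.9,-29.9,-10.3],"jaw": 0},{"xyz": [-8.3,-21.5,0],"twist": [-2.9,-29.9,-10.3],"jaw": 0},{"xyz": [-8.3,-21.5,0],"twist": [-2.9,-29.9,-10.3],"jaw": 0},{"xyz": [-8.3,-21.5,0],"twist": [-2.9,-29.9,-10.3],"jaw": 0},{"xyz": [-8.3,-21.5,0],"twist": [-2.9,-29.9,-10.3],"jaw": 0},{"xyz": [-8.3,-21.5,0],"twist": [-2.9,-29.9,-10.3],"jaw": 0},{"xyz": [-8.3,-21.5,0],"twist": [-2.9,-29.9,-10.3],"jaw": 0}]}}

```text
time_s: 0.85
tool_pos: [0.2181, 0.386, 0.4051]
tool_rot: [179.8, 30.0, 171.8]
force: [-0.0, 0.4, 1.0]
grip_width: 0.0869
grasp_force: 0.0
```

```bash
python3 - <<'E'
from h import *
p,C,o=cur();print(p,o["qpos"].round(1)); xs,ys,n=frame()
go(KN+n*.08,toolR())
E
```

```text
[0.21814885 0.38597226 0.40505902] [-73.   -9.1  -2.8 115.5  30.9  72.5  -3.2]
xyz cm [-12.46 -40.97  15.58] twist [ 0.23 -0.02 -0.03] TCP [ 0.344 -0.046  0.331]
```

```bash
python3 - <<'E'
from h import *
xs,ys,n=frame()
f=go([.42,.2,.40],toolR(),0);f=go([.43,-.04,.38],toolR(),0,f);f=go(KN+n*.06,toolR(),.164,f)
E
```

```text
xyz cm [-19.36 -15.56  11.69] twist [ 0.23 -0.02 -0.03] TCP [0.42 0.2  0.4 ]
xyz cm [ -2.82 -23.61   3.94] twist [0. 0. 0.] TCP [ 0.43 -0.04  0.38]
xyz cm [ 9.74 -1.78  2.06] twist [0. 0. 0.] TCP [ 0.354 -0.047  0.313]
```

{"fn": "servo_tool", "kwargs": {"plan": [{"xyz": [-19.4,-15.6,11.7],"twist": [0,0,0],"jaw": 0},{"xyz": [-19.4,-15.6,11.7],"twist": [0,0,0],"jaw": 0},{"xyz": [-19.4,-15.6,11.7],"twist": [0,0,0],"jaw": 0},{"xyz": [-19.4,-15.6,11.7],"twist": [0,0,0],"jaw": 0},{"xyz": [-19.4,-15.6,11.7],"twist": [0,0,0],"jaw": 0},{"xyz": [-19.4,-15.6,11.7],"twist": [0,0,0],"jaw": 0},{"xyz": [-19.4,-15.6,11.7],"twist": [0,0,0],"jaw": 0},{"xyz": [-19.4,-15.6,11.7],"twist": [0,0,0],"jaw": 0}]}}

```text
time_s: 1.52
tool_pos: [0.4243, 0.1948, 0.4004]
tool_rot: [179.9, 30.0, 171.3]
force: [-0.4, -0.0, 0.1]
grip_width: 0.0873
grasp_force: 0.0
```

{"fn": "servo_tool", "kwargs": {"plan": [{"xyz": [-2.8,-23.6,3.9],"twist": [0,0,0],"jaw": 0},{"xyz": [-2.8,-23.6,3.9],"twist": [0,0,0],"jaw": 0},{"xyz": [-2.8,-23.6,3.9],"twist": [0,0,0],"jaw": 0},{"xyz": [-2.8,-23.6,3.9],"twist": [0,0,0],"jaw": 0},{"xyz": [-2.8,-23.6,3.9],"twist": [0,0,0],"jaw": 0},{"xyz": [-2.8,-23.6,3.9],"twist": [0,0,0],"jaw": 0},{"xyz": [-2.8,-23.6,3.9],"twist": [0,0,0],"jaw": 0},{"xyz": [-2.8,-23.6,3.9],"twist": [0,0,0],"jaw": 0}]}}

```text
time_s: 2.18
tool_pos: [0.443, -0.0028, 0.3808]
tool_rot: [179.9, 29.8, 172.1]
force: [0.1, -0.6, -0.2]
grip_width: 0.0869
grasp_force: 0.0
```

```bash
python3 - <<'E'
from h import *
p,C,o=cur();print(p,o["qpos"].round(1)); xs,ys,n=frame()
go(KN+n*.06,toolR())
E
```

```text
[ 0.44301501 -0.00275071  0.38076019] [  5.3 -17.1  -9.3 124.4   4.8  43.3  75.1]
xyz cm [10.45 -5.62  1.76] twist [ 0.2  -0.2   0.22] TCP [ 0.354 -0.047  0.313]
```

{"fn": "servo_tool", "kwargs": {"plan": [{"xyz": [10.4,-5.6,1.8],"twist": [0,0,0],"jaw": 0},{"xyz": [10.4,-5.6,1.8],"twist": [0,0,0],"jaw": 0},{"xyz": [10.4,-5.6,1.8],"twist": [0,0,0],"jaw": 0},{"xyz": [10.4,-5.6,1.8],"twist": [0,0,0],"jaw": 0},{"xyz": [10.4,-5.6,1.8],"twist": [0,0,0],"jaw": 0},{"xyz": [10.4,-5.6,1.8],"twist": [0,0,0],"jaw": 0}]}}

```text
time_s: 2.68
tool_pos: [0.3901, -0.0428, 0.267]
tool_rot: [-179.8, 27.0, 171.8]
force: [0.2, -0.3, 0.7]
grip_width: 0.0867
grasp_force: 0.0
```

```bash
python3 - <<'E'
from h import *
p,C,o=cur();print(p,o["tool_rot"],o["qpos"].round(1)); xs,ys,n=frame()
go(KN+n*.06,toolR())
w=snap("wrist","pics/w1.png")
print(-np.array(w["R"]).T@w["t"],proj(w,[KN+n*.01,KN-n*.03]))
E
```

```text
[ 0.39007989 -0.04282251  0.26700861] [-179.84073049   27.0210692   171.78212912] [ 32.1 -17.1 -27.5 136.7 -10.7  31.9  93.3]
xyz cm [ 1.   -0.95 -5.73] twist [-0.17 -2.98 -0.01] TCP [ 0.354 -0.047  0.313]
[ 0.3378625  -0.03468192  0.21695904] [[243.41388422 262.83230822]
 [247.62417223 234.99022556]]
```

View pics/w1.png

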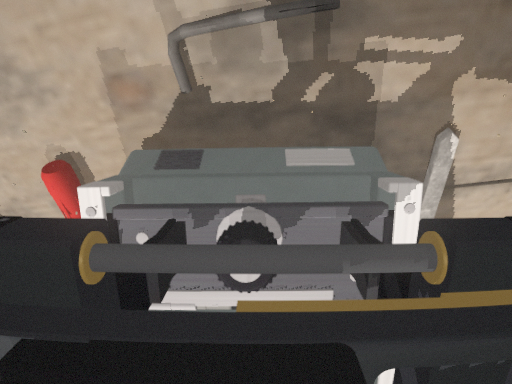

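The wrist view shows the knob top at about (246,256), a few pixels from the prediction of (243,263). The knob sits centred between the fingers.

```bash
python3 - <<'E'
from h import *
p,C,o=cur(); xs,ys,n=frame()
g=p+C[:,2]*.164-KN; print("grasp rel knob mm (x,y,z)",(np.array([xs@g,ys@g,n@g])*1000).round(1))
w=load("pics/w1.npz"); k=plane(w,(246,256.5),n,KN+n*.01)-KN-n*.01; print("knob corr mm",(np.array([xs@k,ys@k])*1000).round(1))
for t in(0,5,8,12): print(t);go(KN,toolR(t))
E
```

```text
grasp rel knob mm (x,y,z) [0.7 9.7 3.3]
knob corr mm [-3.3  1.3]
0
xyz cm [ 0.86 -1.    0.36] twist [-0.1  -2.78  0.08] TCP [ 0.384 -0.051  0.262]
5
xyz cm [-0.57 -1.    0.35] twist [-0.1   2.22  0.08] TCP [ 0.396 -0.053  0.268]
8
xyz cm [-1.43 -1.01  0.4 ] twist [-0.11  5.22  0.08] TCP [ 0.404 -0.054  0.272]
12
xyz cm [-2.57 -1.01  0.55] twist [-0.11  9.22  0.07] TCP [ 0.415 -0.056  0.275]
```

{"fn": "servo_tool", "kwargs": {"plan": [{"xyz": [-0.7,-0.9,0.3],"twist": [0,3.2,0],"jaw": 0},{"xyz": [-0.7,-0.9,0.3],"twist": [0,3.2,0],"jaw": 0},{"xyz": [-0.7,-0.9,0.3],"twist": [0,3.2,0],"jaw": 0}], "newtons": 20}}

```text
time_s: 2.98
tool_pos: [0.3986, -0.0511, 0.2706]
tool_rot: [-179.9, 24.2, 172.0]
force: [0.6, -0.0, -0.1]
grip_width: 0.087
grasp_force: 0.0
```

```bash
python3 - <<'E'
from h import *
p,C,o=cur(); xs,ys,n=frame(); print(o["qpos"].round(1),o["force"])
g=p+C[:,2]*.164-KN; print("grasp rel knob mm (x,y,z)",(np.array([xs@g,ys@g,n@g])*1000).round(1))
go(KN-xs*.0015+ys*.001,toolR(6))
E
```

```text
[ 32.7 -14.9 -26.9 134.3  -9.4  35.1  93.7] [ 0.59237843 -0.00453338 -0.07427179]
grasp rel knob mm (x,y,z) [0.7 2.3 1.4]
xyz cm [ 0.14 -0.13  0.16] twist [-0.02  0.21  0.21] TCP [ 0.398 -0.052  0.269]
```

Good. Now I'll grip the knob.

{"fn": "servo_tool", "kwargs": {"plan": [{"xyz": [0.1,-0.1,0.1],"twist": [0,0,0],"jaw": 0.5},{"xyz": [0.1,-0.1,0.1],"twist": [0,0,0],"jaw": 1},{"xyz": [0.1,-0.1,0.1],"twist": [0,0,0],"jaw": 1},{"xyz": [0.1,-0.1,0.1],"twist": [0,0,0],"jaw": 1},{"xyz": [0.1,-0.1,0.1],"twist": [0,0,0],"jaw": 1},{"xyz": [0.1,-0.1,0.1],"twist": [0,0,0],"jaw": 1},{"xyz": [0.1,-0.1,0.1],"twist": [0,0,0],"jaw": 1},{"xyz": [0.1,-0.1,0.1],"twist": [0,0,0],"jaw": 1}], "newtons": 20}}

```text
time_s: 3.65
tool_pos: [0.3958, -0.0532, 0.2674]
tool_rot: [-179.8, 24.0, 171.9]
force: [-0.2, -1.0, -0.7]
grip_width: 0.0417
grasp_force: 0.0
```

```bash
python3 - <<'E'
from h import *
p,C,o=cur(); xs,ys,n=frame(); print(o["grip_width"],o["force"],o["grasp_force"])
g=p+C[:,2]*.164-KN; print("grasp rel knob mm (x,y,z)",(np.array([xs@g,ys@g,n@g])*1000).round(1))
print("slope in tool axes", (C.T@xs).round(3))
E
```

```text
0.04167869752739253 [-0.15058647 -0.97580815 -0.70746923] 0.0
grasp rel knob mm (x,y,z) [-3.8 -0.6 -0.1]
slope in tool axes [-0.994 -0.002 -0.105]
```

{"fn": "servo_tool", "kwargs": {"plan": [{"xyz": [-0.15,0,0],"twist": [0,0,0],"jaw": 1},{"xyz": [-0.15,0,0],"twist": [0,0,0],"jaw": 1},{"xyz": [-0.15,0,0],"twist": [0,0,0],"jaw": 1},{"xyz": [-0.15,0,0],"twist": [0,0,0],"jaw": 1}], "newtons": 20}}

```text
time_s: 3.98
tool_pos: [0.3974, -0.0528, 0.268]
tool_rot: [-179.8, 23.9, 171.9]
force: [-0.4, 4.0, 0.2]
grip_width: 0.0311
grasp_force: 20.0
```

```bash
python3 - <<'E'
from h import *
p,C,o=cur(); xs,ys,n=frame(); print(o["grip_width"],o["force"],o["grasp_force"])
g=p+C[:,2]*.164-KN; print("grasp rel knob mm (x,y,z)",(np.array([xs@g,ys@g,n@g])*1000).round(1))
E
```

```text
0.03109413085538268 [-0.4388938   3.97862923  0.2413422 ] 19.999936267975045
grasp rel knob mm (x,y,z) [-2.3  0.1 -0.3]
```

{"fn": "servo_tool", "kwargs": {"plan": [{"xyz": [-0.3,0,0],"twist": [0,0,0],"jaw": 1},{"xyz": [-0.6,0,-0.1],"twist": [0,0,0],"jaw": 1},{"xyz": [-0.9,0,-0.1],"twist": [0,0,0],"jaw": 1},{"xyz": [-1.0,0,-0.1],"twist": [0,0,0],"jaw": 1},{"xyz": [-1.0,0,-0.1],"twist": [0,0,0],"jaw": 1}], "newtons": 20}}

```text
time_s: 4.4
tool_pos: [0.403, -0.0536, 0.2707]
tool_rot: [-179.8, 23.2, 172.0]
force: [-19.0, 7.3, 11.2]
grip_width: 0.0313
grasp_force: 20.0
```

```bash
python3 - <<'E'
from h import *
p,C,o=cur(); xs,ys,n=frame(); print(o["grip_width"],o["force"],xs@o["force"],o["grasp_force"])
g=p+C[:,2]*.164-KN; print("grasp rel knob mm (x,y,z)",(np.array([xs@g,ys@g,n@g])*1000).round(1))
E
```

```text
0.031250628395680116 [-19.03437121   7.27949545  11.18798791] -11.620889219768948 20.00195517098291
grasp rel knob mm (x,y,z) [ 1.9  0.2 -0.6]
```

{"fn": "servo_tool", "kwargs": {"plan": [{"xyz": [-0.4,0,-0.2],"twist": [0,0,0],"jaw": 1},{"xyz": [-0.7,0,-0.3],"twist": [0,0,0],"jaw": 1},{"xyz": [-0.7,0,-0.3],"twist": [0,0,0],"jaw": 1}], "newtons": 30}}

```text
time_s: 4.65
tool_pos: [0.4048, -0.054, 0.2718]
tool_rot: [-179.9, 22.5, 172.0]
force: [-16.7, 7.4, -3.9]
grip_width: 0.0308
grasp_force: 30.0
```

```bash
python3 - <<'E'
from h import *
p,C,o=cur(); xs,ys,n=frame(); print(o["grip_width"],o["force"],xs@o["force"],n@o["force"])
g=p+C[:,2]*.164-KN; print("grasp rel knob mm (x,y,z)",(np.array([xs@g,ys@g,n@g])*1000).round(1))
snap("wrist","pics/w2.png")
E
```

```text
0.03075396923645533 [-16.74502005   7.44780421  -3.94725742] -17.24693518508296 5.399622398759554
grasp rel knob mm (x,y,z) [ 2.2  0.2 -0.3]
```

The rail moved about 4 mm and then stopped dead under 17 N, so the catch is on. I'll ease off the push and turn the knob.

{"fn": "servo_tool", "kwargs": {"plan": [{"xyz": [0.8,0,0.2],"twist": [0,0,0],"jaw": 1},{"xyz": [1.4,0,0.2],"twist": [0,0,0],"jaw": 1},{"xyz": [1.4,0,0.2],"twist": [0,0,0],"jaw": 1},{"xyz": [1.4,0,0.2],"twist": [0,0,0],"jaw": 1}], "newtons": 30}}

```text
time_s: 5.03
tool_pos: [0.3979, -0.053, 0.2685]
tool_rot: [-179.9, 23.7, 171.9]
force: [9.2, 2.3, -16.2]
grip_width: 0.031
grasp_force: 30.0
```

```bash
python3 - <<'E'
from h import *
p,C,o=cur(); xs,ys,n=frame(); print(o["grip_width"],o["force"],xs@o["force"],n@o["force"],o["qpos"].round(1),o["tool_rot"])
g=p+C[:,2]*.164-KN; print("grasp rel knob mm (x,y,z)",(np.array([xs@g,ys@g,n@g])*1000).round(1))
E
```

```text
0.030960369580795757 [  9.233893     2.30910327 -16.23884558] -0.4896152570483334 -18.468324238354203 [ 32.9 -14.5 -26.9 134.3  -9.3  35.3  93.8] [-179.86846265   23.71686547  171.94507093]
grasp rel knob mm (x,y,z) [-2.2  0.2 -0. ]
```

{"fn": "servo_tool", "kwargs": {"plan": [{"xyz": [0,0,0.1],"twist": [0,0,7],"jaw": 1},{"xyz": [0,0,0.1],"twist": [0,0,14],"jaw": 1},{"xyz": [0,0,0.1],"twist": [0,0,21],"jaw": 1},{"xyz": [0,0,0.1],"twist": [0,0,28],"jaw": 1},{"xyz": [0,0,0.1],"twist": [0,0,35],"jaw": 1}], "newtons": 30}}

```text
time_s: 5.45
tool_pos: [0.399, -0.051, 0.2691]
tool_rot: [165.7, 19.1, 134.3]
force: [-3.5, 13.4, 1.5]
grip_width: 0.031
grasp_force: 30.0
```

```bash
python3 - <<'E'
from h import *
p,C,o=cur(); xs,ys,n=frame(); print(o["grip_width"],o["force"],xs@o["force"],n@o["force"],o["qpos"].round(1),o["tool_rot"],o["wrist_torque"])
g=p+C[:,2]*.164-KN; print("grasp rel knob mm (x,y,z)",(np.array([xs@g,ys@g,n@g])*1000).round(1))
go(KN-xs*.002,toolR(6,88))
E
```

```text
0.031013301163121874 [-3.46293256 13.39176367  1.48153704] -3.881712489907979 3.951839363326307 [ 39.8 -15.1 -33.  133.9 -12.7  35.6  61.5] [165.73786585  19.12294742 134.26301908] [3.17839841 0.49211057 1.56220928]
grasp rel knob mm (x,y,z) [-1.2  2.8  0.1]
xyz cm [-0.01 -0.3   0.02] twist [-0.22 -0.25 52.85] TCP [ 0.397 -0.053  0.268]
```

{"fn": "servo_tool", "kwargs": {"plan": [{"xyz": [0,0,0],"twist": [0,0,7],"jaw": 1},{"xyz": [0,0,0],"twist": [0,0,14],"jaw": 1},{"xyz": [0,0,0],"twist": [0,0,21],"jaw": 1},{"xyz": [0,0,0],"twist": [0,0,28],"jaw": 1},{"xyz": [0,0,0],"twist": [0,0,35],"jaw": 1},{"xyz": [0,0,0],"twist": [0,0,42],"jaw": 1},{"xyz": [0,0,0],"twist": [0,0,49],"jaw": 1},{"xyz": [0,0,0],"twist": [0,0,53],"jaw": 1},{"xyz": [0,0,0],"twist": [0,0,53],"jaw": 1}], "newtons": 30}}

```text
time_s: 6.2
tool_pos: [0.4012, -0.0502, 0.2705]
tool_rot: [155.9, 0.7, 83.7]
force: [7.6, 15.0, -6.4]
grip_width: 0.0317
grasp_force: 30.8
```

```bash
python3 - <<'E'
from h import *
p,C,o=cur(); xs,ys,n=frame(); print(o["grip_width"],o["force"],xs@o["force"],n@o["force"],o["qpos"].round(1),o["tool_rot"],o["wrist_torque"])
g=p+C[:,2]*.164-KN; print("grasp rel knob mm (x,y,z)",(np.array([xs@g,ys@g,n@g])*1000).round(1))
go(KN-xs*.002,toolR(6,88))
E
```

```text
0.03166075945003466 [ 7.56853291 14.95289266 -6.42134917] 1.4298695792533676 -8.240270925738475 [ 48.3 -16.4 -40.4 133.6 -17.5  35.8  12.9] [155.90174639   0.67982112  83.74113232] [ 2.95605713 -1.25839119  1.39234917]
grasp rel knob mm (x,y,z) [2.4 4.1 0.2]
xyz cm [-0.34 -0.42  0.06] twist [ 0.11 -0.17  0.05] TCP [ 0.397 -0.053  0.268]
```

{"fn": "servo_tool", "kwargs": {"plan": [{"xyz": [0,0,0],"twist": [0,0,0],"jaw": 0.35},{"xyz": [0,0,0],"twist": [0,0,0],"jaw": 0.35},{"xyz": [0,0,0],"twist": [0,0,0],"jaw": 0.35},{"xyz": [0,0,0],"twist": [0,0,0],"jaw": 0.35},{"xyz": [0,0,0],"twist": [0,0,0],"jaw": 0.35}]}}

```text
time_s: 6.62
tool_pos: [0.3994, -0.0543, 0.2701]
tool_rot: [156.1, 1.0, 83.6]
force: [0.3, 0.3, -0.6]
grip_width: 0.0534
grasp_force: 0.0
```

```bash
python3 - <<'E'
from h import *
p,C,o=cur(); xs,ys,n=frame(); print(o["grip_width"],o["force"],o["qpos"].round(1))
g=p+C[:,2]*.164-KN; print("grasp rel knob mm (x,y,z)",(np.array([xs@g,ys@g,n@g])*1000).round(1))
f=go(KN,toolR(6,48)); go(KN,toolR(6,0),.164,f)
E
```

```text
0.053385812406296376 [ 0.31371598  0.32379967 -0.57689137] [ 48.5 -16.4 -40.  133.7 -17.1  35.9  13.1]
grasp rel knob mm (x,y,z) [ 0.7 -1.3  0.4]
xyz cm [ 0.08 -0.07  0.05] twist [ -0.12   0.16 -39.95] TCP [ 0.399 -0.053  0.269]
xyz cm [ 0. -0. -0.] twist [ -0.   0. -48.] TCP [ 0.399 -0.053  0.269]
```

{"fn": "servo_tool", "kwargs": {"plan": [{"xyz": [0.1,-0.1,0],"twist": [0,0,-40],"jaw": 0.35},{"xyz": [0.1,-0.1,0],"twist": [0,0,-40],"jaw": 0.35},{"xyz": [0.1,-0.1,0],"twist": [0,0,-40],"jaw": 0.35},{"xyz": [0.1,-0.1,0],"twist": [0,0,-40],"jaw": 0.35},{"xyz": [0.1,-0.1,0],"twist": [0,0,-40],"jaw": 0.35},{"xyz": [0.1,-0.1,0],"twist": [0,0,-40],"jaw": 0.35},{"xyz": [0.1,-0.1,0],"twist": [0,0,-40],"jaw": 0.35}]}}

```text
time_s: 7.2
tool_pos: [0.3986, -0.053, 0.2696]
tool_rot: [161.9, 15.9, 121.4]
force: [-0.8, 0.4, 0.4]
grip_width: 0.0567
grasp_force: 0.0
```

{"fn": "servo_tool", "kwargs": {"plan": [{"xyz": [0,0,0],"twist": [0,0,-48],"jaw": 0.35},{"xyz": [0,0,0],"twist": [0,0,-48],"jaw": 0.35},{"xyz": [0,0,0],"twist": [0,0,-48],"jaw": 0.35},{"xyz": [0,0,0],"twist": [0,0,-48],"jaw": 0.35},{"xyz": [0,0,0],"twist": [0,0,-48],"jaw": 0.35},{"xyz": [0,0,0],"twist": [0,0,-48],"jaw": 0.35},{"xyz": [0,0,0],"twist": [0,0,-48],"jaw": 0.35},{"xyz": [0,0,0],"twist": [0,0,-48],"jaw": 0.35},{"xyz": [0,0,0],"twist": [0,0,-48],"jaw": 0.35}]}}

```text
time_s: 7.95
tool_pos: [0.3987, -0.0527, 0.2696]
tool_rot: [-179.9, 23.9, 171.6]
force: [0.2, -0.2, 0.1]
grip_width: 0.0563
grasp_force: 0.0
```

```bash
python3 - <<'E'
from h import *
p,C,o=cur(); xs,ys,n=frame(); print(o["grip_width"],o["force"],o["qpos"].round(1))
g=p+C[:,2]*.164-KN; print("grasp rel knob mm (x,y,z)",(np.array([xs@g,ys@g,n@g])*1000).round(1))
f=go(KN,toolR(6,0))
snap("wrist","pics/w3.png")
E
```

```text
0.0562610944644225 [ 0.18322776 -0.18320403  0.1249355 ] [ 29.7 -14.4 -24.1 134.3  -7.6  35.1  92. ]
grasp rel knob mm (x,y,z) [-0.4  0.3  0.5]
xyz cm [-0.03 -0.07  0.04] twist [-0.15 -0.05 -0.15] TCP [ 0.399 -0.053  0.269]
```

Now I'll regrip and try a short push.

{"fn": "servo_tool", "kwargs": {"plan": [{"xyz": [0,0,0],"twist": [0,0,0],"jaw": 1},{"xyz": [0,0,0],"twist": [0,0,0],"jaw": 1},{"xyz": [0,0,0],"twist": [0,0,0],"jaw": 1},{"xyz": [0,0,0],"twist": [0,0,0],"jaw": 1},{"xyz": [0,0,0],"twist": [0,0,0],"jaw": 1},{"xyz": [0,0,0],"twist": [0,0,0],"jaw": 1}], "newtons": 20}}

```text
time_s: 8.5
tool_pos: [0.3987, -0.0527, 0.2696]
tool_rot: [-179.8, 23.9, 171.9]
force: [-0.0, -1.2, 0.6]
grip_width: 0.0309
grasp_force: 20.0
```

{"fn": "servo_tool", "kwargs": {"plan": [{"xyz": [-0.3,0,0],"twist": [0,0,0],"jaw": 1},{"xyz": [-0.6,0,-0.1],"twist": [0,0,0],"jaw": 1},{"xyz": [-0.9,0,-0.1],"twist": [0,0,0],"jaw": 1},{"xyz": [-1.2,0,-0.1],"twist": [0,0,0],"jaw": 1},{"xyz": [-1.5,0,-0.2],"twist": [0,0,0],"jaw": 1},{"xyz": [-1.5,0,-0.2],"twist": [0,0,0],"jaw": 1}], "newtons": 20}}

```text
time_s: 9.0
tool_pos: [0.41, -0.0542, 0.276]
tool_rot: [-179.8, 23.6, 171.9]
force: [-6.5, 1.9, 1.3]
grip_width: 0.0309
grasp_force: 20.0
```

```bash
python3 - <<'E'
from h import *
p,C,o=cur(); xs,ys,n=frame(); print(o["grip_width"],xs@o["force"],ys@o["force"],n@o["force"],o["qpos"].round(1),o["tool_rot"])
g=p+C[:,2]*.164-KN; print("grasp rel knob mm (x,y,z)",(np.array([xs@g,ys@g,n@g])*1000).round(1))
go(KN+xs*.128,toolR(4,0))
E
```

```text
0.030896033373644036 -5.214846494460254 0.9179066231325065 4.467322751465475 [ 30.  -13.1 -24.4 132.4  -6.8  36.1  91.6] [-179.8211729    23.56405663  171.90748599]
grasp rel knob mm (x,y,z) [11.7  0.5  0.4]
xyz cm [-10.87  -0.11  -1.25] twist [-0.13 -2.44  0.1 ] TCP [ 0.504 -0.069  0.331]
```

It's free. I'll keep pushing up the slope.

{"fn": "servo_tool", "kwargs": {"plan": [{"xyz": [-1,0,-0.1],"twist": [0,0,0],"jaw": 1},{"xyz": [-2,0,-0.2],"twist": [0,0,0],"jaw": 1},{"xyz": [-3,0,-0.3],"twist": [0,0,0],"jaw": 1},{"xyz": [-4,0,-0.45],"twist": [0,0,0],"jaw": 1},{"xyz": [-5,0,-0.55],"twist": [0,-1,0],"jaw": 1},{"xyz": [-6,0,-0.65],"twist": [0,-1,0],"jaw": 1},{"xyz": [-7,0,-0.8],"twist": [0,-2,0],"jaw": 1},{"xyz": [-8,0,-0.9],"twist": [0,-2,0],"jaw": 1},{"xyz": [-9,0,-1.0],"twist": [0,-2,0],"jaw": 1},{"xyz": [-9.8,0,-1.1],"twist": [0,-2,0],"jaw": 1}], "newtons": 20}}

```text
time_s: 9.83
tool_pos: [0.4947, -0.0652, 0.3259]
tool_rot: [-179.9, 25.5, 171.9]
force: [-6.6, 4.6, 1.3]
grip_width: 0.031
grasp_force: 20.0
```

```bash
python3 - <<'E'
from h import *
p,C,o=cur(); xs,ys,n=frame(); print(o["grip_width"],xs@o["force"],ys@o["force"],n@o["force"],o["qpos"].round(1),o["tool_rot"])
g=p+C[:,2]*.164-KN; print("grasp rel knob mm (x,y,z)",(np.array([xs@g,ys@g,n@g])*1000).round(1))
go(KN+xs*.128,toolR(4,0))
E
```

```text
0.030982635525542923 -5.5325678599379735 3.647079747676705 4.718640894476747 [ 31.3  -5.1 -26.1 120.2  -1.1  38.9  87.3] [-179.87006777   25.53455359  171.94869133]
grasp rel knob mm (x,y,z) [116.2   1.9   0.4]
xyz cm [-1.05 -0.21 -0.05] twist [-0.07 -0.47  0.13] TCP [ 0.504 -0.069  0.331]
```

{"fn": "servo_tool", "kwargs": {"plan": [{"xyz": [-0.5,0,-0.05],"twist": [0,0,0],"jaw": 1},{"xyz": [-0.9,0,-0.1],"twist": [0,0,0],"jaw": 1},{"xyz": [-1.2,0,-0.1],"twist": [0,0,0],"jaw": 1},{"xyz": [-1.2,0,-0.1],"twist": [0,0,0],"jaw": 1},{"xyz": [-1.2,0,-0.1],"twist": [0,0,0],"jaw": 1},{"xyz": [-1.2,0,-0.1],"twist": [0,0,0],"jaw": 1}], "newtons": 20}}

```text
time_s: 10.33
tool_pos: [0.5042, -0.0664, 0.3314]
tool_rot: [-179.9, 25.4, 171.9]
force: [-8.7, 4.2, 2.2]
grip_width: 0.0308
grasp_force: 20.0
```

```bash
python3 - <<'E'
from h import *
p,C,o=cur(); xs,ys,n=frame(); print(o["grip_width"],xs@o["force"],ys@o["force"],n@o["force"],o["tool_rot"])
g=p+C[:,2]*.164-KN; print("grasp rel knob mm (x,y,z)",(np.array([xs@g,ys@g,n@g])*1000).round(1))
a=snap("scene","pics/s2.png")[ "img"]; b=snap("side","pics/d2.png")["img"]
cv2.imwrite("pics/z2.png",np.hstack([cv2.resize(x[y:y+140,c:c+160],(400,350))[:,:,::-1] for x,y,c in((a,150,225),(b,110,150))]))
E
```

```text
0.030821939088616548 -6.927191021983594 2.9213453598224355 6.491037124314589 [-179.875744     25.4439727   171.94923153]
grasp rel knob mm (x,y,z) [126.9   2.    0.4]
```

View pics/z2.png

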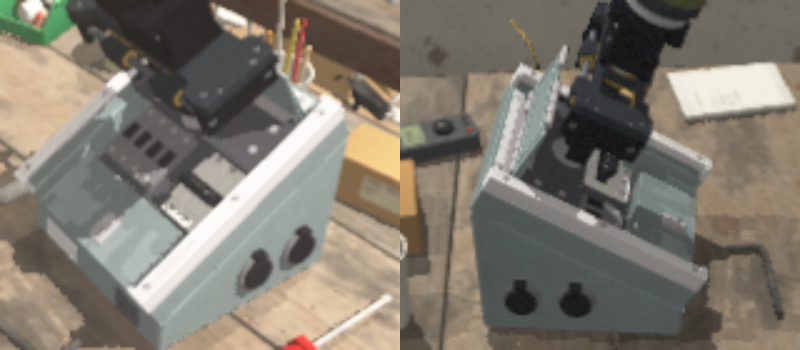

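The scene view shows the cover open and the well uncovered, with the toggle at about (200,185) in the crop. The panels are folded in the side view. I'll press on to the stop.

{"fn": "servo_tool", "kwargs": {"plan": [{"xyz": [-0.4,0,-0.05],"twist": [0,0,0],"jaw": 1},{"xyz": [-0.7,0,-0.1],"twist": [0,0,0],"jaw": 1},{"xyz": [-0.7,0,-0.1],"twist": [0,0,0],"jaw": 1},{"xyz": [-0.7,0,-0.1],"twist": [0,0,0],"jaw": 1}], "newtons": 20}}

```text
time_s: 10.77
tool_pos: [0.5068, -0.0667, 0.3324]
tool_rot: [-179.8, 24.7, 172.0]
force: [-24.6, 7.3, 6.0]
grip_width: 0.0311
grasp_force: 20.0
```

```bash
python3 - <<'E'
from h import *
p,C,o=cur(); xs,ys,n=frame(); print(o["grip_width"],xs@o["force"],ys@o["force"],n@o["force"],o["tool_rot"])
g=p+C[:,2]*.164-KN; print("grasp rel knob mm (x,y,z)",(np.array([xs@g,ys@g,n@g])*1000).round(1))
E
```

```text
0.031119564168307252 -18.96638552641591 3.758422233213106 17.8606632038553 [-179.83832524   24.69986084  171.96729399]
grasp rel knob mm (x,y,z) [127.6   2.    0.2]
```

The rail is at the stop. I'll ease off, release and back away.

{"fn": "servo_tool", "kwargs": {"plan": [{"xyz": [0.7,0,0.1],"twist": [0,0,0],"jaw": 1},{"xyz": [0.7,0,0.1],"twist": [0,0,0],"jaw": 1},{"xyz": [0.7,0,0.1],"twist": [0,0,0],"jaw": 0.35},{"xyz": [0.7,0,0.1],"twist": [0,0,0],"jaw": 0.35},{"xyz": [0.7,0,0.1],"twist": [0,0,0],"jaw": 0.35},{"xyz": [0.7,0,0.1],"twist": [0,0,0],"jaw": 0.35}]}}

```text
time_s: 11.27
tool_pos: [0.5063, -0.0681, 0.3339]
tool_rot: [-179.8, 26.0, 171.9]
force: [0.8, -0.2, 0.0]
grip_width: 0.0496
grasp_force: 0.0
```

{"fn": "servo_tool", "kwargs": {"plan": [{"xyz": [0.2,0,-2],"twist": [0,0,0],"jaw": 0.35},{"xyz": [0.5,0,-4],"twist": [0,0,0],"jaw": 0.35},{"xyz": [3,0,-6],"twist": [0,0,0],"jaw": 0.7},{"xyz": [6,0,-6],"twist": [0,0,0],"jaw": 1},{"xyz": [6,0,-6],"twist": [0,0,0],"jaw": 1},{"xyz": [6,0,-6],"twist": [0,0,0],"jaw": 1}]}}

```text
time_s: 11.77
tool_pos: [0.426, -0.0565, 0.3599]
tool_rot: [-179.8, 25.8, 171.9]
force: [0.8, 0.4, 0.4]
grip_width: 0.0374
grasp_force: 0.0
```

```bash
cat >> h.py <<'E'
_x,_y,_n=frame()
K2=KN+_x*.1276+_y*.002+_n*.0002
PV=K2-_x*.049-_y*.045-_n*.060
E
python3 - <<'E'
from h import *
p,C,o=cur(); xs,ys,n=frame(); print(o["grip_width"],o["force"],o["qpos"].round(1),o["tool_rot"],p)
a=snap("scene","pics/s3.png");w=snap("wrist","pics/w4.png");b=snap("side","pics/d3.png")
ims=[]
for c,r in((a,(150,225,140,160)),(b,(110,150,140,160))):
    im=c["img"][:,:,::-1].copy();y,x,h,ww=r
    e=PV-xs*.0091+n*.0189
    for q in(K2+n*.01,e+ys*.022,e-ys*.022):
        q=proj(c,q)[0];print(q.round(1),((q-[x,y])*2.5).round());
    ims.append(cv2.resize(im[y:y+h,x:x+ww],(400,350)))
cv2.imwrite("pics/z3.png",np.hstack(ims))
print(proj(w,[PV,e+ys*.022,e-ys*.022]))
go(PV-xs*.030+n*.06,toolR(0),.182);go(PV-xs*.030+n*.009,toolR(0),.182)
E
```

```text
0.03738330309751178 [0.75756675 0.42805766 0.42106859] [ 27.8 -17.2 -20.7 125.6  -7.3  44.9  92.4] [-179.82889683   25.82119046  171.88560416] [ 0.4260126  -0.05651044  0.35994445]
[299.9 185.8] [187.  90.]
[295.2 221.3] [175. 178.]
[308.  232.3] [207. 206.]
[225.  160.2] [188. 125.]
[236.4 178.8] [216. 172.]
[238. 169.] [220. 147.]
[[214.20060934 203.38058082]
 [236.5529214  197.84289189]
 [184.3981461  197.70384671]]
xyz cm [ 3.7  -4.41  5.02] twist [-0.15 -3.85  0.14] TCP [ 0.41  -0.099  0.302]
xyz cm [ 3.36 -4.4  10.11] twist [-0.15 -3.85  0.14] TCP [ 0.436 -0.102  0.257]
```

View pics/z3.png

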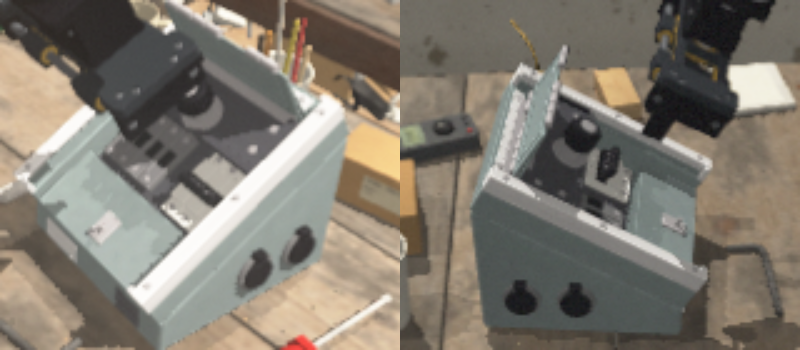

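View pics/w4.png

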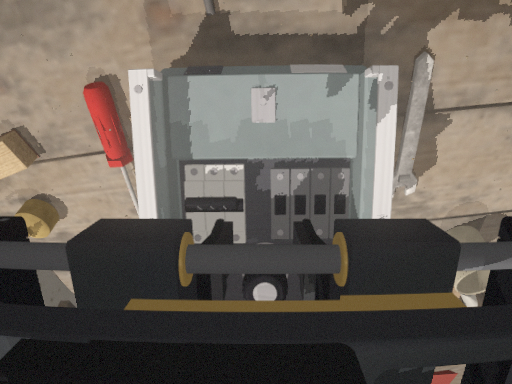

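The wrist view shows the toggle bar from (186,204) to (243,204), close to the prediction (off by 4 px across, 6 px along). Nothing blocks the space below it in the slope direction. I'll hover there with the fingers shut.

{"fn": "servo_tool", "kwargs": {"plan": [{"xyz": [3.6,-4.4,5],"twist": [0,-3,0],"jaw": 1},{"xyz": [3.6,-4.4,6],"twist": [0,-3,0],"jaw": 1},{"xyz": [3.6,-4.4,6],"twist": [0,-3,0],"jaw": 1},{"xyz": [3.6,-4.4,6],"twist": [0,-3,0],"jaw": 1},{"xyz": [3.6,-4.4,6],"twist": [0,-3,0],"jaw": 1},{"xyz": [3.6,-4.4,6],"twist": [0,-3,0],"jaw": 1}]}}

```text
time_s: 12.42
tool_pos: [0.4158, -0.0989, 0.294]
tool_rot: [-179.7, 29.2, 172.0]
force: [-0.1, -0.0, 0.3]
grip_width: 0.0004
grasp_force: 0.0
```

```bash
python3 - <<'E'
from h import *
p,C,o=cur(); xs,ys,n=frame(); print(o["grip_width"],o["force"],o["qpos"].round(1),o["tool_rot"])
g=p+C[:,2]*.182-PV; print("tip rel pivot mm (x,y,z)",(np.array([xs@g,ys@g,n@g])*1000).round(1))
go(PV-xs*.030+n*.009+ys*.002,toolR(0),.182)
E
```

```text
0.0003586009942187075 [-0.13691138 -0.04842086  0.34791693] [ 27.3 -13.9 -15.2 132.3  -9.6  32.2 100.3] [-179.74974522   29.20813628  172.02005516]
tip rel pivot mm (x,y,z) [-31.6   0.   50.7]
xyz cm [0.04 0.16 4.17] twist [-0.14 -0.79  0.19] TCP [ 0.436 -0.1    0.257]
```

{"fn": "servo_tool", "kwargs": {"plan": [{"xyz": [0,0.2,1.5],"twist": [0,-0.8,0],"jaw": 1},{"xyz": [0,0.2,3],"twist": [0,-0.8,0],"jaw": 1},{"xyz": [0,0.2,4],"twist": [0,-0.8,0],"jaw": 1},{"xyz": [0,0.2,4],"twist": [0,-0.8,0],"jaw": 1},{"xyz": [0,0.2,4],"twist": [0,-0.8,0],"jaw": 1}]}}

```text
time_s: 12.83
tool_pos: [0.4347, -0.0997, 0.258]
tool_rot: [-179.8, 29.9, 172.0]
force: [-0.6, -0.1, 0.7]
grip_width: 0.0008
grasp_force: 0.0
```

```bash
python3 - <<'E'
from h import *
p,C,o=cur(); xs,ys,n=frame(); print(o["force"],o["qpos"].round(1),o["tool_rot"])
g=p+C[:,2]*.182-PV; print("tip rel pivot mm (x,y,z)",(np.array([xs@g,ys@g,n@g])*1000).round(1)); print((C.T@xs).round(3))
E
```

```text
[-0.58034858 -0.14761039  0.73657424] [ 27.6  -8.1 -16.7 132.7  -7.7  25.4  98.5] [-179.78678372   29.86709161  172.00481822]
tip rel pivot mm (x,y,z) [-31.2   2.   10.2]
[-1.    -0.003 -0.002]
```

{"fn": "servo_tool", "kwargs": {"plan": [{"xyz": [-0.6,0,0],"twist": [0,0,0],"jaw": 1},{"xyz": [-1.2,0,0],"twist": [0,0,0],"jaw": 1},{"xyz": [-1.8,0,0],"twist": [0,0,0],"jaw": 1},{"xyz": [-2.3,0,0],"twist": [0,0,0],"jaw": 1},{"xyz": [-2.6,0,0],"twist": [0,0,0],"jaw": 1},{"xyz": [-2.6,0,0],"twist": [0,0,0],"jaw": 1},{"xyz": [-2.6,0,0],"twist": [0,0,0],"jaw": 1}]}}

```text
time_s: 13.42
tool_pos: [0.4544, -0.103, 0.2684]
tool_rot: [-179.8, 29.3, 171.9]
force: [-11.6, 2.0, 4.4]
grip_width: 0.0003
grasp_force: 4.8
```

```bash
python3 - <<'E'
from h import *
p,C,o=cur(); xs,ys,n=frame(); print(xs@o["force"],ys@o["force"],n@o["force"])
g=p+C[:,2]*.182-PV; print("tip rel pivot mm (x,y,z)",(np.array([xs@g,ys@g,n@g])*1000).round(1))
E
```

```text
-8.013479750996582 0.27177976236412904 9.735187427864998
tip rel pivot mm (x,y,z) [-10.5   1.5   9.2]
```

{"fn": "servo_tool", "kwargs": {"plan": [{"xyz": [-0.3,0,0],"twist": [0,0,0],"jaw": 1},{"xyz": [-0.6,0,-0.1],"twist": [0,0,0],"jaw": 1},{"xyz": [-0.6,0,-0.1],"twist": [0,0,0],"jaw": 1},{"xyz": [-0.6,0,-0.1],"twist": [0,0,0],"jaw": 1}]}}

```text
time_s: 13.75
tool_pos: [0.4573, -0.1035, 0.2704]
tool_rot: [-179.8, 29.0, 171.9]
force: [-15.6, 2.1, 3.4]
grip_width: 0.0001
grasp_force: 7.7
```

```bash
python3 - <<'E'
from h import *
p,C,o=cur(); xs,ys,n=frame(); print(xs@o["force"],ys@o["force"],n@o["force"])
g=p+C[:,2]*.182-PV; print("tip rel pivot mm (x,y,z)",(np.array([xs@g,ys@g,n@g])*1000).round(1))
E
```

```text
-11.874362942936456 -0.13710191964180068 10.820893085885654
tip rel pivot mm (x,y,z) [-8.1  1.5  9.5]
```

{"fn": "servo_tool", "kwargs": {"plan": [{"xyz": [-0.4,0,-0.1],"twist": [0,0,0],"jaw": 1},{"xyz": [-0.7,0,-0.2],"twist": [0,0,0],"jaw": 1},{"xyz": [-0.7,0,-0.2],"twist": [0,0,0],"jaw": 1},{"xyz": [-0.7,0,-0.2],"twist": [0,0,0],"jaw": 1}]}}

```text
time_s: 14.08
tool_pos: [0.4593, -0.1038, 0.2719]
tool_rot: [-179.9, 28.3, 171.9]
force: [-20.9, 1.4, -2.4]
grip_width: 0.0006
grasp_force: 10.3
```

```bash
python3 - <<'E'
from h import *
p,C,o=cur(); xs,ys,n=frame(); print(xs@o["force"],ys@o["force"],n@o["force"])
g=p+C[:,2]*.182-PV; print("tip rel pivot mm (x,y,z)",(np.array([xs@g,ys@g,n@g])*1000).round(1))
E
```

```text
-19.32132642122134 -1.6189683328651625 8.326858925676204
tip rel pivot mm (x,y,z) [-7.7  1.6  9.8]
```

The toggle has stopped. I'll back off and check it in the camera.

{"fn": "servo_tool", "kwargs": {"plan": [{"xyz": [2,0,0.2],"twist": [0,0,0],"jaw": 1},{"xyz": [3,0,0.2],"twist": [0,0,0],"jaw": 1},{"xyz": [3.2,0,-2],"twist": [0,0,0],"jaw": 1},{"xyz": [3.2,0,-5],"twist": [0,0,0],"jaw": 1},{"xyz": [3.2,3,-8],"twist": [0,0,0],"jaw": 1},{"xyz": [3,6,-10],"twist": [0,0,0],"jaw": 1},{"xyz": [3,6,-10],"twist": [0,0,0],"jaw": 1},{"xyz": [3,6,-10],"twist": [0,0,0],"jaw": 1}]}}

```text
time_s: 14.75
tool_pos: [0.4225, -0.028, 0.3357]
tool_rot: [-178.9, 28.7, 173.5]
force: [-0.7, 3.4, 0.5]
grip_width: 0.0006
grasp_force: 0.0
```

```bash
python3 - <<'E'
from h import *
p,C,o=cur(); xs,ys,n=frame(); print(p,o["force"],o["qpos"].round(1))
a=snap("scene","pics/s5.png");w=snap("wrist","pics/w5.png");b=snap("side","pics/d5.png")
for s in(-1,1): print(proj(w,[PV+s*xs*.0091+n*.0189+ys*(.002+q) for q in(-.022,.022)]).round())
for c in (a,b):print([proj(c,PV+s*xs*.0091+n*.0189)[0].round(1) for s in (-1,1)])
ims=[cv2.resize(c["img"][y:y+140,x:x+160],(400,350))[:,:,::-1] for c,y,x in((a,150,225),(b,110,150))]
cv2.imwrite("pics/z5.png",np.vstack([np.hstack(ims),cv2.resize(w["img"][100:260,:,::-1],(800,250))]))
E
```

```text
[ 0.42254864 -0.02797888  0.33573459] [-0.70083705  3.39534991  0.48014539] [ 12.3 -17.3 -12.2 129.6   1.2  38.9  82.2]
[[151. 210.]
 [207. 212.]]
[[153. 232.]
 [207. 233.]]
[array([301.5, 226.7]), array([307.4, 221. ])]
[array([237.2, 173.8]), array([231.2, 170.8])]
```

View pics/z5.png

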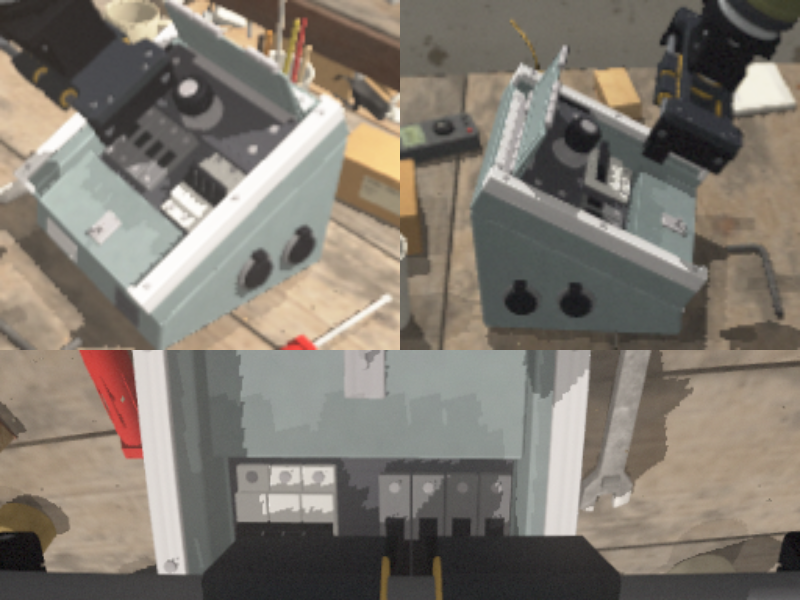

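In the wrist view the toggle bar now leans up the slope. In the side view its end is at about (231,168) against a predicted (231,171) for on and (237,174) for off. I'll clear the arm off its joint limit, then check that the knob hasn't moved and that the arm is still.

{"fn": "servo_tool", "kwargs": {"plan": [{"xyz": [-1,1,-1],"twist": [0,8,0],"jaw": 1},{"xyz": [-1,1,-1],"twist": [0,8,0],"jaw": 1},{"xyz": [-1,1,-1],"twist": [0,8,0],"jaw": 1},{"xyz": [-1,1,-1],"twist": [0,8,0],"jaw": 1},{"xyz": [-1,1,-1],"twist": [0,8,0],"jaw": 1},{"xyz": [-1,1,-1],"twist": [0,8,0],"jaw": 1}]}}

```text
time_s: 15.4
tool_pos: [0.4262, -0.031, 0.3471]
tool_rot: [-179.8, 20.6, 171.8]
force: [-0.9, -0.1, 0.2]
grip_width: 0.0004
grasp_force: 0.0
```

```bash
python3 - <<'E'
from h import *
p,C,o=cur(); print(p,o["force"],o["qpos"].round(1),np.abs(o["joint_velocities"]).max())
xs,ys,n=frame();g=p+C[:,2]*.182-PV; print("tip rel pivot",(np.array([xs@g,ys@g,n@g])*1000).round(1))
b=snap("side","pics/d6.png"); q=proj(b,K2)[0].round().astype(int)
for f in("d3","d5","d6"):
    im=load(f"pics/{f}.npz")["img"][q[1]-12:q[1]+10,q[0]-12:q[0]+14]; m=(im.max(2)<45)
    print(f,m.sum(),np.argwhere(m).mean(0).round(2))
E
```

```text
[ 0.42622225 -0.03103213  0.34714741] [-0.91807196 -0.12511895  0.18979798] [  9.7 -14.5  -9.1 125.    0.8  49.   81.9] 0.947664296069599
tip rel pivot [-31.8  68.6  98.9]
d3 131 [13.28 11.11]
d5 120 [12.93 10.58]
d6 127 [13.06 10.77]
```

The knob hasn't moved, and the arm is clear of everything and still. I'll hand the job in.

```bash
python3 -c "
from cell import env
print(env.sign_off())"
```

```text
the job is handed in; nothing more can be done
None
```

The job is handed in: the catch was on, so I gave the knob a quarter turn, pushed the cover to its stop with the panels folded, and pushed the breaker toggle up to its stop; the arm kept clear of the wrench, screwdriver and hex key, and no verdict came back.

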